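Fold out the crank and clamp a jar on the one-hand board

TASK

The jar of sugar is to be held fast in the clamp board so that its lid can be unscrewed with one hand. Swing the folded crank arm right over until it clicks home with its grip standing up, then crank it clockwise (seen from above) until the jaws hold the jar firmly: feel for the load coming on and stop there, since the jar is glass and must not be crushed. Work by the crank alone, without pushing the jar or the jaws by hand, leave everything around the board where it is, and leave the crank folded out.

Things in the scene. Friction and masses are not known exactly. Their poses are not given: they have to be found in the camera images.
- clamp: clamp board, fixed: beech board 400 x 150 mm, top at 22 mm; at its near end a grey gear housing 84 x 80 mm, 85 mm high, under the crank; then moving jaw, jar, rear jaw (110 mm wide, 68 mm high, V face), which was set by hand with its face anywhere 238 to 259 mm from the origin. Origin on the worktop under the crank's vertical axis; x along the board to the jaws, z up
- hub_pin (a point): middle of the horizontal hinge pin of the folding arm, on the crank's vertical axis, 105 mm above the worktop; axes as the clamp's while joint crank is 0. While the arm is folded, its grip hangs in a steel fork on the housing (two 4 mm plates, 29 mm over all, tops at 80 mm) that keeps the crank from turning until the arm is raised
- crank_end (a point): centre of the rounded steel block (24 mm along the arm, 20 mm wide, 12 mm thick) at the free end of the crank arm, 75 mm from hub_pin; the arm is a bar 14 x 9 mm. Folded, it lies level 20 mm above the housing and points along the clamp's x; x outward along the arm, y along the hinge pin
- grip_mid (a point): middle of the black crank grip, a knob 40 mm long, 14 to 18 mm thick, spinning freely at the arm's end, square to the arm; 29 mm from crank_end. It hangs down while the arm is folded and stands up, from 112 to 152 mm above the worktop and 75 mm from the crank axis, when the arm is home. z along the grip
- crank_fold (a joint): fold angle of the arm: 0 folded, 3.14 (stop) home. Its end rises on the jaws' side, passes over the top and comes down on the side away from the jaws. The hinge is stiff (1 N at the arm's end), the arm stays where it is left; a sprung ball resists with 2 to 3 N more from 2.0 to 2.6 rad, then draws the arm home and holds it there. Home: above 3.04
- crank (a joint): turn of the crank, 0 at first, growing clockwise from above, at most 7.1; stays where it is left. The grip then stands at angle clamp yaw + 3.14 - crank about the axis. 1 rad moves the jaw 7 mm to the jar. Moving the grip along its circle takes a steady 6.5 N (1 to 5 N while pausing) while the jaw runs free; with the jar held 1 N more per 11 N of hold (per 15 N pausing), about 16 N a radian
- jaw: the moving jaw, an aluminium block 96 mm wide, 44 mm high on a toothed rack, with a rubber face 90 x 32 mm sprung on it (25 N/mm). Origin on the board's top at the block's rear face, 35 mm behind the rubber face; x as the clamp's; it starts 114 mm from the clamp's origin. The jar is held firmly with 20 to 75 N on the face; the glass is at risk above 110 N
- jar: glass jar of sugar with yellow screw lid, 190 mm high, glass tapering from 86 mm across below the lid to 71 mm at the foot, 75 mm where the jaws grip, 0.6 to 1 kg, standing loose on the board between the jaws, touching neither; the moving jaw pushes it along to the rear jaw. Origin under its middle, z up
- copper_jar: glass jar with a copper lid, 62 mm across, 60 mm high, beside the board on its right; bystander. Origin under its middle
- lemon: lemon, 71 x 53 x 51 mm, beside the board on its left; bystander. Origin under its middle
- teaspoon: teaspoon, 137 x 28 x 13 mm, lying beside the board on its left; bystander. Origin under its middle
- pepper_mill: dark wooden pepper mill, 58 mm across, 160 mm high, left front; bystander. Origin under its middle
- salt_shaker: salt shaker with grey cap, 44 mm across, 90 mm high, left front; bystander. Origin under its middle
- mug: speckled mug upside down, 95 mm across, 113 mm high, left front; bystander. Origin under its middle

How it is judged:
By the outcome, as a careful person would: the job done as asked, in the order asked, and still so for the second after the job is handed in, with the robot touching nothing.
It also fails if it takes over 72 s, if anything falls off the work surface, if the arm or the gripper's body presses on something with over 40 N, if the wrist force passes 120 N, or if a joint passes its speed limit or range.

ROBOT

A 6-joint arm with a two-finger parallel gripper is mounted at the origin on the work surface; the furniture and walls round the work are solid. World frame = base frame: x ahead of the robot, y to its left, z up, the work surface at z = 0. Lengths are in mm, angles in rad, forces in N, time in s.
With the tool pointing down it reaches from about 275 to 750 mm from the base axis. Payload 10.2 kg.
Tool frame: the origin (TCP) lies on the front face of the gripper's body, between the roots of the fingers; the fingertips stand 73 mm ahead of it and the grasp point (between the pads) lies 54 mm ahead of it; z points along the fingers, y is the line along which they close (so a half turn about z gives the same grasp; the last joint's range is limited). The gripper opens to 85 mm and grips with 20 to 120 N. Pads are 22 mm wide; open, the fingers measure 114 mm over their backs; the gripper's body (76 mm by 85 mm) begins 54 mm behind the grasp point. The pads swing forward as they close: fully open they stand 13 mm farther back than shut.
Start: joints at [-1.393, 0.313, 1.498, -0, 1.331, -0.223], TCP at [204.82, -483.405, 303.894] pointing down, gripper open.
Joint ranges: [-2.94, 2.94], [-0.97, 2.17], [0.19, 2.56], [-1.23, 4.37], [0.02, 3.11], [-2.88, 2.88]. Speed limits (rad/s): [2.39, 2.39, 3.01, 3.14, 3.14, 3.14].

INTERFACE

Orientations are given as a unit quaternion [w, x, y, z].
In Python, from rig import * gives the robot as it stands.
- The arm moves only by the tool step_arm, never from a script. Its argument "plan" is a list of rows, each an object with "offset": the shift along the tool's x, y, z in cm, a list of three; "rot": the turn, a rotation vector about the tool's x, y, z in degrees, a list of three; "gripper": the finger opening in cm, from 0 to 8.54. In form: [{"offset": [x, y, z], "rot": [wx, wy, wz], "gripper": gripper}, ...]. A call has 1 to 12 rows; each row is the pose to reach, as a shift and turn from the pose commanded when the call began, along the tool's axes at that moment; what a row does not reach only later rows make up. A row lasts 1/10 s, in which the tool goes at most 50 mm and 8.59 degrees, less where a joint would pass 70% of its speed; a pose out of reach is approached as far as the arm can. A call with a gripper value outside its range is refused whole. The fingers move at their own pace and stop on an object; "squeeze" is the grip in N (left out, the last holds). Time passes only in rows, so rows that repeat a pose let the fingers close. It gives the time, the measured TCP pose, the force, the opening and the grip force at its end, in the units of the state.
- sense(): the state, without advancing time (a new reading comes with each control period).
- capture(name): name is "scene" or "top"; returns a dict with "color" (384x512x3 uint8, red, green, blue), "depth" (384x512 float32, mm along the optical axis (not along the pixel's ray), 0 where there is no reading), "vertical_fov" (degrees; the focal length in pixels is half the picture's height over the tangent of half this angle, whatever the lens; pixels are square), "cx", "cy" (the principal point, pixels), "k1" (the pictures are not rectified: a ray, as slopes to the right and down, at radius r is drawn at 1 + k1 r^2 times it, then the intrinsics apply), "rvec" (rotation vector, rad) and "tvec" (3), from world to camera coordinates, as OpenCV has them. Camera axes: x right, y down, z forward; pixel columns grow to the right and rows downward; lengths in mm; the calibration is good to about 2 mm. A picture is of the moment at which its call begins.
- finish_job(): hands the job in; it is judged then, once.
The state is a dict: "time_s": time; "joints": joint angles; "dq": joint speeds; "tau": joint torques, N m; "eef_pos": TCP position; "ee_rot": TCP orientation; "force": force on the tool from outside, world axes, zero at the start; "wrist_torque": the same for the moment, N m; "grip_width": opening from 0.0 (shut) to 1.0 (fully open); "grip_force": force on a finger pad.
Only numpy, scipy, OpenCV 4.12 (cv2) and the standard library are available. Lean on these libraries where they do the work, as an engineer would, in place of code of your own. Each camera call takes 0.05 s, during which the arm holds its last target. There are 200 camera calls.

## Working session

There is one attempt and no reset: what is moved stays moved. The work goes in short steps, Python scripts to look and compute and a tool call to move; the robot and the scene stay as the last step left them, time stands still between calls to the robot, and variables do not carry over. Pictures are saved under pics/ and viewed, at most 10 in all, crops included, and the job is handed in when it is done.

Besides the shell and the picture viewer there is one more tool, called after ">>>" as name([rows], argument=value, ...), one row to a line, values as JSON. step_arm: Moves the arm, as the interface text tells. Its arguments: {"type":"object","properties":{"plan":{"type":"array"},"squeeze":{"type":"number"}},"required":["plan"]}

```bash
mkdir -p pics; ls
python3 - <<'E'
from rig import *
import cv2,numpy as np,pickle
s=sense();print({k:np.round(v,3) for k,v in s.items()})
d={}
for n in("scene","top"):
    c=capture(n);d[n]=c;cv2.imwrite(f"pics/{n}0.png",cv2.cvtColor(c["color"],cv2.COLOR_RGB2BGR))
    print({k:v for k,v in c.items() if k not in("color","depth")})
pickle.dump(d,open("c0.pkl","wb"))
E
```

```text
pics
{'time_s': np.float64(0.0), 'joints': array([-1.393,  0.313,  1.498, -0.   ,  1.331, -0.223]), 'dq': array([-0.001, -0.001,  0.   , -0.   ,  0.001, -0.   ]), 'tau': array([-0.0000e+00, -4.1227e+01, -2.5975e+01, -0.0000e+00,  4.0000e-03,
       -0.0000e+00]), 'eef_pos': array([ 204.777, -483.243,  303.316]), 'ee_rot': array([-0.001,  0.98 ,  0.199,  0.   ]), 'force': array([-0.72 ,  0.093, -0.718]), 'wrist_torque': array([ 0.003, -0.008, -0.009]), 'grip_force': np.float64(0.0), 'grip_width': np.float64(0.999)}
{'vertical_fov': 46.84136192242937, 'cx': 255.05784629007655, 'cy': 191.02927092882922, 'k1': -0.1623631276049857, 'rvec': array([ 0.80192991, -2.62587283,  1.02447125]), 'tvec': array([ 483.25921407,  184.36139231, 1135.78571921])}
{'vertical_fov': 56.985569766948956, 'cx': 253.90310661336363, 'cy': 187.0999965376612, 'k1': 0.013831742888117705, 'rvec': array([ 2.20623366, -2.17905952,  0.1128693 ]), 'tvec': array([105.06509991, 500.57664303, 918.91546197])}
```

View pics/scene0.png

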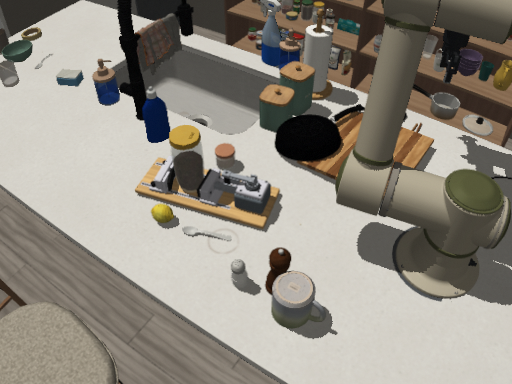

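View pics/top0.png

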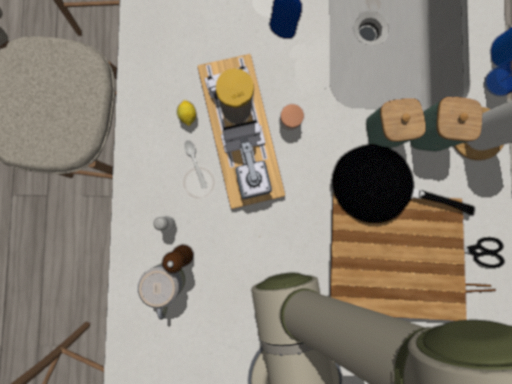

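Both views show the board. In the top view its corners are near (198,65), (250,55), (284,197), (232,208), the yellow lid is at (235,87), the hub at about (253,178) and the crank end at about (249,150).

```bash
cat > h.py <<'E'
import cv2,numpy as np,pickle
from scipy.spatial.transform import Rotation as R
def K(c):
    f=c["color"].shape[0]/2/np.tan(np.radians(c["vertical_fov"]/2))
    return np.array([[f,0,c["cx"]],[0,f,c["cy"]],[0,0,1]])
def ray(c,uv):
    uv=np.array(uv,float).reshape(-1,1,2)
    p=cv2.undistortPoints(uv,K(c),np.array([c["k1"],0,0,0,0]),None,None,None) if 0 else None
    n=(uv[:,0]-[c["cx"],c["cy"]])/K(c)[0,0]; s=n.copy()
    for _ in range(20): s=n/(1+c["k1"]*(s**2).sum(1,keepdims=True))
    return np.c_[s,np.ones(len(s))]
def plane(c,uv,z):
    M=R.from_rotvec(c["rvec"]).as_matrix(); o=-M.T@c["tvec"]; d=ray(c,uv)@M
    return o+d*((z-o[2])/d[:,2])[:,None]
def cloud(c):
    h,w=c["depth"].shape; v,u=np.mgrid[:h,:w]
    p=ray(c,np.c_[u.ravel(),v.ravel()])*c["depth"].reshape(-1,1)
    M=R.from_rotvec(c["rvec"]).as_matrix()
    return ((p-c["tvec"])@M).reshape(h,w,3)
def px(c,P):
    q,_=cv2.projectPoints(np.array(P,float).reshape(-1,1,3),c["rvec"],c["tvec"],K(c),np.array([c["k1"],0,0,0,0]))
    return q[:,0]
E
sed -i '/if 0 else None/d' h.py
python3 - <<'E'
from h import *
d=pickle.load(open("c0.pkl","rb"))
c=d["top"];P=cloud(c)
hsv=cv2.cvtColor(c["color"],cv2.COLOR_RGB2HSV)
# board: points with z 15..300 in region
roi=np.zeros(P.shape[:2],bool);roi[45:220,190:290]=1
wood=roi&(cv2.inRange(hsv,(8,80,80),(22,255,255))>0)&(abs(P[...,2]-22)<8)
pts=cv2.findContours(wood.astype(np.uint8),0,1)[0]
allp=np.vstack([k for k in pts if cv2.contourArea(k)>5])[:,0]
w=plane(c,allp,22);r=cv2.minAreaRect(w[:,:2].astype(np.float32));print("board",r,cv2.boxPoints(r),P[wood][:,2].mean())
# lid
lid=roi&(cv2.inRange(hsv,(20,120,80),(32,255,255))>0)
k=max(cv2.findContours(lid.astype(np.uint8),0,1)[0],key=cv2.contourArea);(x,y),rr=cv2.minEnclosingCircle(k)
print("lid px",x,y,rr,"z",np.median(P[lid][:,2]),plane(c,[(x,y)],212))
for z0,z1 in((95,125),(70,95),(55,68)):
    m=roi&(P[...,2]>z0)&(P[...,2]<z1);print(z0,m.sum(),P[m].mean(0) if m.any() else 0)
for n,(a,b,x0,y0,x1,y1) in dict(top=(0,0,195,110,290,215),scene=(0,0,130,120,285,225)).items():
    im=cv2.cvtColor(d[n]["color"],cv2.COLOR_RGB2BGR)[y0:y1,x0:x1]
    cv2.imwrite(f"pics/crop_{n}.png",cv2.resize(im,None,fx=5,fy=5,interpolation=2))
a=cv2.imread("pics/crop_top.png");b=cv2.imread("pics/crop_scene.png");print(a.shape,b.shape)
E
```

```text
board ((651.7618408203125, 148.96475219726562), (397.7268371582031, 146.87704467773438), 14.219518661499023) [[440.95203  171.3049  ]
 [477.03052   28.927921]
 [862.57166  126.6246  ]
 [826.49316  269.0016  ]] 22.55912574467617
lid px 234.3485870361328 87.34542846679688 19.514095306396484 z 212.48863755992969 [[697.77157936 160.21104989 212.        ]]
95 436 [571.20826575 131.20186419 109.65297358]
70 933 [530.04645013 120.63217515  82.29094279]
55 822 [649.90582507 126.27198414  62.80894918]
(525, 475, 3) (525, 775, 3)
```

View pics/crop_top.png

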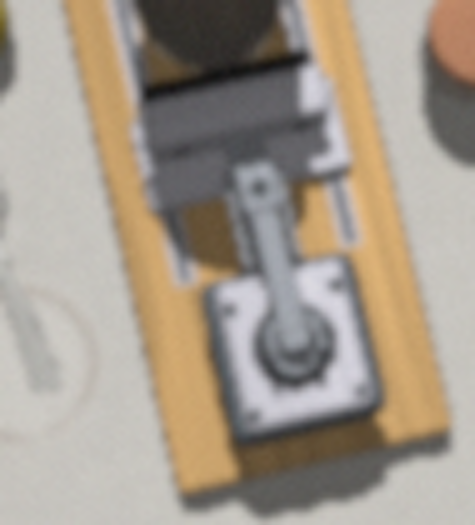

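View pics/crop_scene.png

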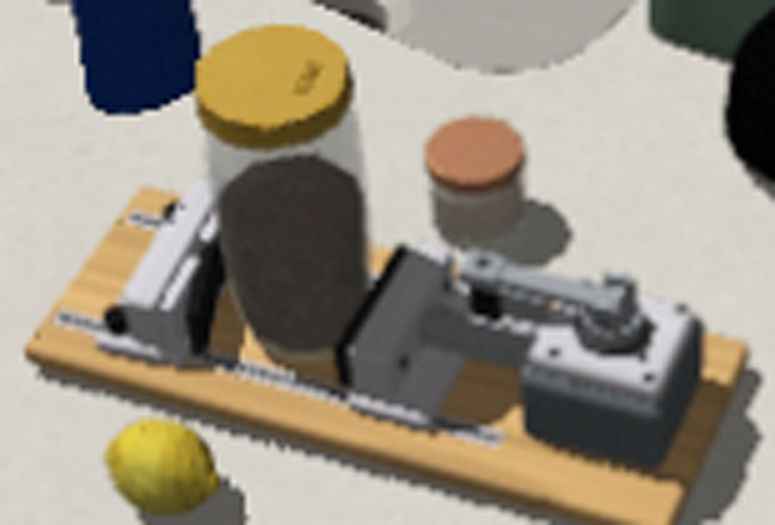

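The top crop shows the hub at about (254.6,178) and the block at the crank's end at about (246.8,147.4). In the scene crop the arm is folded toward the jaws and the jar stands clear of both jaws.

```bash
cat >> h.py <<'E'
YAW=np.radians(14.2)
E
python3 - <<'E'
from h import *
d=pickle.load(open("c0.pkl","rb"))
c=d["top"];s=d["scene"];P=cloud(c)
print("hub",plane(c,[(254.6,178)],111),"end",plane(c,[(246.8,147.4)],111))
# scene crop: block top, hub top
print("scene end",plane(s,[(130+480/5,120+262/5)],111),"hub",plane(s,[(130+620/5,120+285/5)],115))
roi=np.zeros(P.shape[:2],bool);roi[130:215,220:280]=1
m=(roi&(abs(P[...,2]-85)<5)).astype(np.uint8)
k=max(cv2.findContours(m,0,1)[0],key=cv2.contourArea);w=plane(c,k[:,0],85)
print("housing",cv2.minAreaRect(w[:,:2].astype(np.float32)))
m=roi&(P[...,2]>98)&(P[...,2]<125);q=P[m];vals=np.linalg.svd(q[:,:2]-q[:,:2].mean(0),full_matrices=0)[2][0]
print("arm yaw",np.degrees(np.arctan2(vals[1],vals[0])),q.mean(0))
t=(q[:,:2]-q[:,:2].mean(0))@vals;print(t.min(),t.max(),q[t.argmin()],q[t.argmax()])
near=np.array([440.95+477.03,171.3+28.93])/2;print("near mid",near, "lid in dir")
E
```

```text
hub [[513.76841856 112.03799138 111.        ]] end [[587.52196971 131.65004245 111.        ]]
scene end [[587.11018531 134.41465937 111.        ]] hub [[512.2444222  109.71115111 115.        ]]
housing ((513.9510498046875, 115.54759216308594), (75.62478637695312, 65.23686981201172), 14.499517440795898)
arm yaw -165.88587822802722 [545.9386213  123.47233226 109.98141796]
-53.8385466972606 47.762072627758634 [598.27170059 136.12457839 110.51802625] [500.54283942 108.14881702  98.10395993]
near mid [458.99  100.115] lid in dir
```

>>> step_arm([
  {"offset": [59.1,-41.8,2],"rot": [0,0,8.7],"gripper": 4.5},
  {"offset": [59.1,-41.8,2],"rot": [0,0,8.7],"gripper": 4.5},
  {"offset": [59.1,-41.8,2],"rot": [0,0,8.7],"gripper": 4.5},
  {"offset": [59.1,-41.8,2],"rot": [0,0,8.7],"gripper": 4.5},
  {"offset": [59.1,-41.8,2],"rot": [0,0,8.7],"gripper": 4.5},
  {"offset": [59.1,-41.8,2],"rot": [0,0,8.7],"gripper": 4.5},
  {"offset": [59.1,-41.8,2],"rot": [0,0,8.7],"gripper": 4.5},
  {"offset": [59.1,-41.8,2],"rot": [0,0,8.7],"gripper": 4.5},
  {"offset": [59.1,-41.8,2],"rot": [0,0,8.7],"gripper": 4.5},
  {"offset": [59.1,-41.8,2],"rot": [0,0,8.7],"gripper": 4.5},
  {"offset": [59.1,-41.8,2],"rot": [0,0,8.7],"gripper": 4.5},
  {"offset": [59.1,-41.8,2],"rot": [0,0,8.7],"gripper": 4.5},
], squeeze=20)

```text
time_s: 1.3
eef_pos: [521.2, 28.7, 287.1]
ee_rot: [0.0, 0.992, 0.124, -0.0]
force: [-0.2, -1.3, 0.4]
grip_width: 0.526
grip_force: 0.0
```

>>> step_arm([
  {"offset": [4,-4,2],"rot": [0,0,0],"gripper": 4.5},
  {"offset": [7,-7,4],"rot": [0,0,0],"gripper": 4.5},
  {"offset": [8,-7.5,6],"rot": [0,0,0],"gripper": 4.5},
  {"offset": [8,-7.5,6],"rot": [0,0,0],"gripper": 4.5},
  {"offset": [8,-7.5,6],"rot": [0,0,0],"gripper": 4.5},
])

```text
time_s: 1.8
eef_pos: [579.4, 118.8, 227.1]
ee_rot: [0.0, 0.992, 0.124, -0.001]
force: [-0.4, 0.7, 0.9]
grip_width: 0.527
grip_force: 0.0
```

```bash
cat > st.py <<'E'
from rig import *
from h import *
HUB=np.array([513,113.])
def st(g=54):
    s=sense();q=s["ee_rot"];M=R.from_quat([q[1],q[2],q[3],q[0]]).as_matrix()
    C=np.array([[np.cos(YAW),np.sin(YAW)],[-np.sin(YAW),np.cos(YAW)]])
    G=s["eef_pos"]+M[:,2]*g
    print("t",s["time_s"],"tcp",s["eef_pos"].round(1),"G clamp",(C@(G[:2]-HUB)).round(1),G[2].round(1),"F clamp",(C@s["force"][:2]).round(2),s["force"][2].round(2),"w",round(float(s["grip_width"]),3),"gf",round(float(s["grip_force"]),1),"x",M[:,0].round(3))
    return s
E
python3 -c "from st import *;st(60)"
```

```text
t 1.8 tcp [579.4 118.8 227.1] G clamp [ 65.7 -10.7] 167.1 F clamp [-0.26  0.79] 0.9 w 0.527 gf 0.0 x [ 0.969  0.247 -0.001]
```

>>> step_arm([
  {"offset": [0.9,-1.1,0],"rot": [0,0,0],"gripper": 4.5},
  {"offset": [0.9,-1.1,0],"rot": [0,0,0],"gripper": 4.5},
  {"offset": [0.9,-1.1,2],"rot": [0,0,0],"gripper": 4.5},
  {"offset": [0.9,-1.1,4],"rot": [0,0,0],"gripper": 4.5},
  {"offset": [0.9,-1.1,5.5],"rot": [0,0,0],"gripper": 4.5},
  {"offset": [0.9,-1.1,6.2],"rot": [0,0,0],"gripper": 4.5},
  {"offset": [0.9,-1.1,6.2],"rot": [0,0,0],"gripper": 4.5},
])

```text
time_s: 2.5
eef_pos: [585.5, 131.6, 165.2]
ee_rot: [-0.0, 0.992, 0.124, -0.0]
force: [-0.5, 0.1, 0.1]
grip_width: 0.526
grip_force: 0.0
```

Run:
```python
from st import *
st(60)
c=capture("scene");im=cv2.cvtColor(c["color"],cv2.COLOR_RGB2BGR)
a=cv2.resize(im[80:230,130:330],None,fx=4,fy=4,interpolation=2);cv2.imwrite("pics/d1.png",a)
```

```text
t 2.5 tcp [585.5 131.6 165.2] G clamp [74.8  0.2] 105.2 F clamp [-0.49  0.25] 0.1 w 0.526 gf 0.0 x [ 0.969  0.246 -0.001]
```

View pics/d1.png

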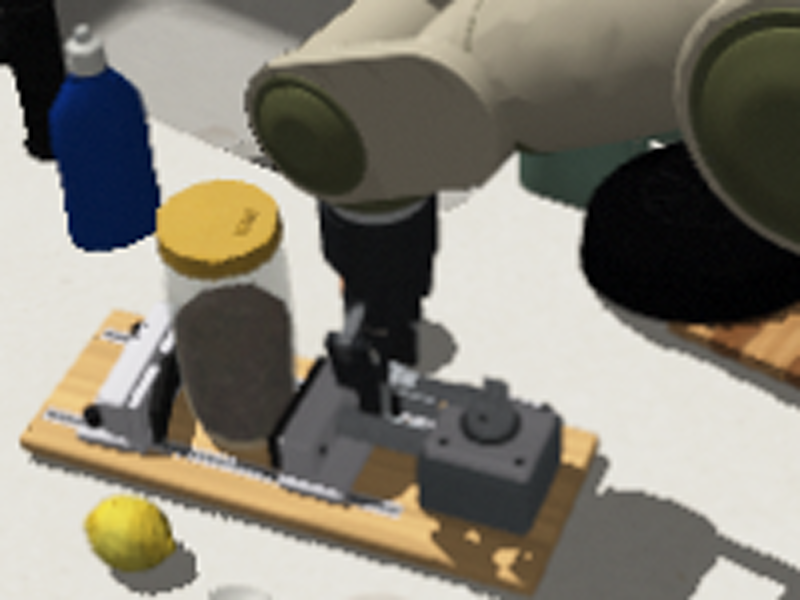

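The open fingers (at about (370,360) in the crop) straddle the block at the crank's end, clear of the jar and the jaw. Now close.

>>> step_arm([
  {"offset": [0,0,0],"rot": [0,0,0],"gripper": 1.5},
  {"offset": [0,0,0],"rot": [0,0,0],"gripper": 1.5},
  {"offset": [0,0,0],"rot": [0,0,0],"gripper": 1.5},
  {"offset": [0,0,0],"rot": [0,0,0],"gripper": 1.5},
  {"offset": [0,0,0],"rot": [0,0,0],"gripper": 1.5},
], squeeze=30)

```text
time_s: 3.05
eef_pos: [586.0, 132.1, 166.0]
ee_rot: [-0.0, 0.992, 0.124, 0.001]
force: [0.7, 3.6, 5.5]
grip_width: 0.223
grip_force: 33.1
```

Run:
```python
from st import *
st(60)
for a in np.arange(15,181,15): print(a,(7.5*np.array([np.cos(np.radians(a))-1,np.sin(np.radians(a))])).round(2))
```

```text
t 3.05 tcp [586.  132.1 166. ] G clamp [75.5  0.6] 106.0 F clamp [1.58 3.31] 5.51 w 0.223 gf 33.1 x [0.969 0.246 0.002]
15 [-0.26  1.94]
30 [-1.    3.75]
45 [-2.2  5.3]
60 [-3.75  6.5 ]
75 [-5.56  7.24]
90 [-7.5  7.5]
105 [-9.44  7.24]
120 [-11.25   6.5 ]
135 [-12.8   5.3]
150 [-14.     3.75]
165 [-14.74   1.94]
180 [-15.   0.]
```

>>> step_arm([
  {"offset": [-0.03,0,-0.65],"rot": [0,0,0],"gripper": 1.5},
  {"offset": [-0.11,0,-1.3],"rot": [0,0,0],"gripper": 1.5},
  {"offset": [-0.26,0,-1.94],"rot": [0,0,0],"gripper": 1.5},
  {"offset": [-0.45,0,-2.57],"rot": [0,0,0],"gripper": 1.5},
  {"offset": [-0.7,0,-3.17],"rot": [0,0,0],"gripper": 1.5},
  {"offset": [-1.0,0,-3.75],"rot": [0,0,0],"gripper": 1.5},
  {"offset": [-1.36,0,-4.3],"rot": [0,0,0],"gripper": 1.5},
  {"offset": [-1.75,0,-4.82],"rot": [0,0,0],"gripper": 1.5},
  {"offset": [-2.2,0,-5.3],"rot": [0,0,0],"gripper": 1.5},
  {"offset": [-2.2,0,-5.3],"rot": [0,0,0],"gripper": 1.5},
])

```text
time_s: 4.05
eef_pos: [563.8, 126.3, 219.0]
ee_rot: [0.0, 0.992, 0.124, 0.0]
force: [-4.2, 0.8, -5.5]
grip_width: 0.224
grip_force: 30.5
```

Run:
```python
from st import *
st(60)
c=capture("scene");im=cv2.cvtColor(c["color"],cv2.COLOR_RGB2BGR)
a=cv2.resize(im[80:230,130:330],None,fx=4,fy=4,interpolation=2);cv2.imwrite("pics/d2.png",a)
```

```text
t 4.05 tcp [563.8 126.3 219. ] G clamp [52.6  0.4] 159.0 F clamp [-3.83  1.82] -5.48 w 0.224 gf 30.5 x [0.969 0.246 0.   ]
```

View pics/d2.png

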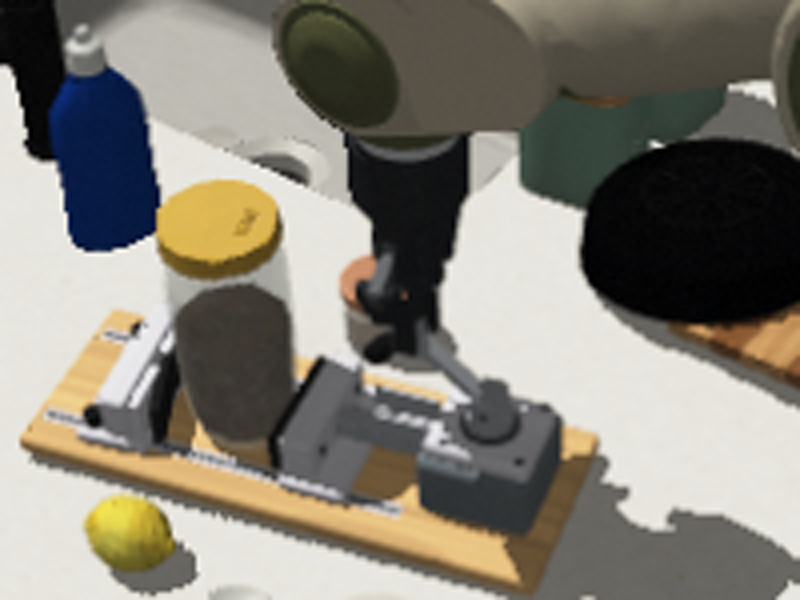

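The arm is held by its end block and stands at about 45°, with the grip out of the fork (grip at about (380,345)). I'll carry on along the arc.

>>> step_arm([
  {"offset": [-0.48,0,-0.44],"rot": [0,0,0],"gripper": 1.5},
  {"offset": [-1.0,0,-0.84],"rot": [0,0,0],"gripper": 1.5},
  {"offset": [-1.55,0,-1.19],"rot": [0,0,0],"gripper": 1.5},
  {"offset": [-2.13,0,-1.49],"rot": [0,0,0],"gripper": 1.5},
  {"offset": [-2.74,0,-1.74],"rot": [0,0,0],"gripper": 1.5},
  {"offset": [-3.36,0,-1.94],"rot": [0,0,0],"gripper": 1.5},
  {"offset": [-4.0,0,-2.08],"rot": [0,0,0],"gripper": 1.5},
  {"offset": [-4.65,0,-2.17],"rot": [0,0,0],"gripper": 1.5},
  {"offset": [-5.3,0,-2.2],"rot": [0,0,0],"gripper": 1.5},
  {"offset": [-5.96,0,-2.17],"rot": [0,0,0],"gripper": 1.5},
  {"offset": [-6.61,0,-2.08],"rot": [0,0,0],"gripper": 1.5},
  {"offset": [-7.24,0,-1.94],"rot": [0,0,0],"gripper": 1.5},
])

```text
time_s: 5.3
eef_pos: [495.0, 108.5, 240.3]
ee_rot: [0.0, 0.992, 0.124, 0.004]
force: [1.7, 3.6, 9.6]
grip_width: 0.207
grip_force: 28.9
```

Run:
```python
from st import *
st(60)
for a in range(105,185,5):
  r=np.radians(a);print(a,(7.5*np.array([np.cos(r)-np.cos(np.radians(105)),np.sin(r)-np.sin(np.radians(105))])).round(2))
```

```text
t 5.3 tcp [495.  108.5 240.3] G clamp [-18.1  -0. ] 180.3 F clamp [2.54 3.1 ] 9.62 w 0.207 gf 28.9 x [0.969 0.246 0.007]
105 [0. 0.]
110 [-0.62 -0.2 ]
115 [-1.23 -0.45]
120 [-1.81 -0.75]
125 [-2.36 -1.1 ]
130 [-2.88 -1.5 ]
135 [-3.36 -1.94]
140 [-3.8  -2.42]
145 [-4.2  -2.94]
150 [-4.55 -3.49]
155 [-4.86 -4.07]
160 [-5.11 -4.68]
165 [-5.3 -5.3]
170 [-5.44 -5.94]
175 [-5.53 -6.59]
180 [-5.56 -7.24]
```

>>> step_arm([
  {"offset": [-0.6,0,0.3],"rot": [0,0,0],"gripper": 1.5},
  {"offset": [-1.2,0,0.6],"rot": [0,0,0],"gripper": 1.5},
  {"offset": [-1.75,0,0.95],"rot": [0,0,0],"gripper": 1.5},
  {"offset": [-2.3,0,1.3],"rot": [0,0,0],"gripper": 1.5},
  {"offset": [-2.8,0,1.7],"rot": [0,0,0],"gripper": 1.5},
  {"offset": [-3.3,0,2.15],"rot": [0,0,0],"gripper": 1.5},
  {"offset": [-3.75,0,2.6],"rot": [0,0,0],"gripper": 1.5},
])

```text
time_s: 6.0
eef_pos: [457.4, 99.2, 211.3]
ee_rot: [0.0, 0.992, 0.124, -0.0]
force: [-0.4, 0.1, 0.2]
grip_width: 0.172
grip_force: 0.0
```

Run:
```python
from st import *
st(60)
c=capture("scene");im=cv2.cvtColor(c["color"],cv2.COLOR_RGB2BGR)
a=cv2.resize(im[80:230,130:330],None,fx=4,fy=4,interpolation=2);cv2.imwrite("pics/d3.png",a)
```

```text
t 6.0 tcp [457.4  99.2 211.3] G clamp [-57.3   0.2] 151.3 F clamp [-0.32  0.18] 0.16 w 0.172 gf 0.0 x [ 0.969  0.246 -0.   ]
```

View pics/d3.png

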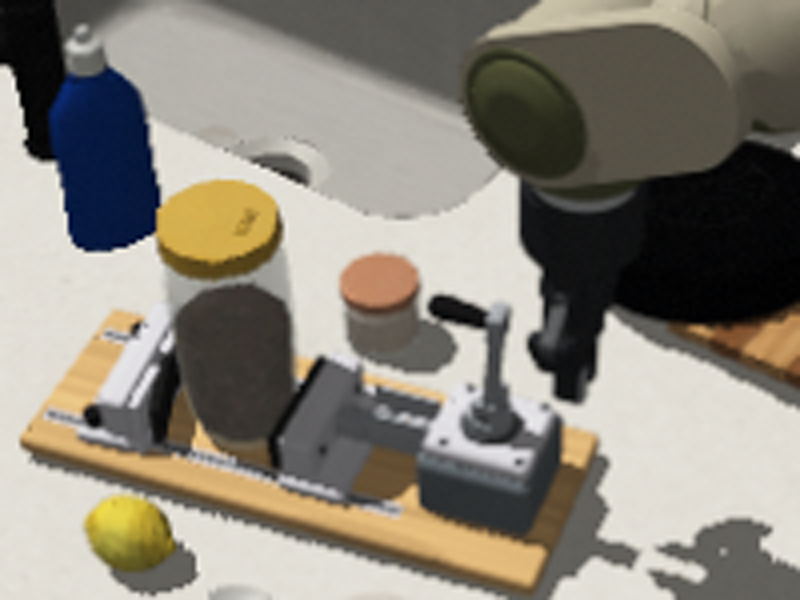

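The fingers slipped off: the arm stands near upright (block at crop (498,318), hub pin at (492,412)) with the grip pointing toward the jaws. I'll measure the block and regrasp it harder, with the tool turning along this time.

Run:
```python
from st import *
c=capture("scene")
M=R.from_rotvec(c["rvec"]).as_matrix(); o=-M.T@c["tvec"]
n=np.array([-np.sin(YAW),np.cos(YAW),0]);h=np.array([*HUB,0]);ex=np.array([np.cos(YAW),np.sin(YAW),0])
for uv in((498,318),(492,412),(436,302),(500,306)):
    d=(ray(c,[(uv[0]/4+130-.375,uv[1]/4+80-.375)])@M)[0]
    p=o+d*((h-o)@n)/(d@n); print(uv,((p-h)@ex).round(1),p[2].round(1))
t=capture("top");P=cloud(t);C=np.array([[np.cos(YAW),np.sin(YAW)],[-np.sin(YAW),np.cos(YAW)]])
q=(P[...,:2]-HUB)@C.T
m=(abs(q[...,1])<22)&(abs(q[...,0])<60)&(P[...,2]>120)&(P[...,2]<200)
for a,z in zip(q[m].round(0),P[m][:,2].round(0)): print(a,z,end=";")
```

```text
(498, 318) -3.0 183.5
(492, 412) 1.3 95.2
(436, 302) 39.4 184.2
(500, 306) -4.3 194.4
[42.  1.] 189.0;[41. -1.] 191.0;[42. -3.] 187.0;[41.  6.] 187.0;[40.  4.] 190.0;[39.  2.] 193.0;[39. -0.] 190.0;[39. -2.] 190.0;[39. -5.] 187.0;[40.  9.] 187.0;[39.  7.] 189.0;[38.  4.] 191.0;[38.  2.] 190.0;[37.  0.] 189.0;[36. -2.] 192.0;[37. -4.] 186.0;[37. -6.] 184.0;[38.  9.] 185.0;[37.  7.] 190.0;[36.  5.] 191.0;[35.  3.] 193.0;[35.  1.] 193.0;[35. -1.] 190.0;[34. -3.] 191.0;[34. -6.] 188.0;[36. 10.] 185.0;[35.  8.] 189.0;[34.  5.] 188.0;[33.  1.] 191.0;[32. -1.] 191.0;[32. -3.] 190.0;[32. -5.] 187.0;[34. 10.] 184.0;[33.  8.] 188.0;[32.  6.] 188.0;[31.  4.] 192.0;[30.  2.] 193.0;[30. -0.] 190.0;[30. -2.] 190.0;[29. -5.] 191.0;[32. 10.] 184.0;[31.  8.] 187.0;[30.  7.] 190.0;[29.  4.] 189.0;[29.  2.] 190.0;[28.  0.] 191.0;[28. -2.] 190.0;[28. -4.] 187.0;[28. -7.] 182.0;[29.  9.] 187.0;[28.  7.] 190.0;[27.  5.] 190.0;[27.  3.] 190.0;[26.  1.] 192.0;[25. -1.] 191.0;[25. -4.] 188.0;[25. -6.] 184.0;[27.  9.] 185.0;[26.  7.] 189.0;[25.  5.] 191.0;[24.  3.] 191.0;[24.  1.] 192.0;[23. -1.] 191.0;[23. -3.] 192.0;[23. -5.] 189.0;[25. 10.] 184.0;[24.  8.] 188.0;[23.  6.] 190.0;[22.  4.] 189.0;[22.  2.] 191.0;[21. -0.] 189.0;[21. -2.] 191.0;[21. -5.] 187.0;[22.  8.] 186.0;[21.  6.] 188.0;[21.  4.] 188.0;[20.  2.] 190.0;[19.  0.] 188.0;[19. -2.] 188.0;[19. -4.] 187.0;[17.  1.] 190.0;[17. -2.] 188.0;[17. -4.] 184.0;
```

>>> step_arm([
  {"offset": [0,-0.1,-4],"rot": [0,0,0],"gripper": 4.5},
  {"offset": [0,-0.1,-7.5],"rot": [0,-5,0],"gripper": 4.5},
  {"offset": [3.5,-0.1,-7.5],"rot": [0,-12,0],"gripper": 4.5},
  {"offset": [7,-0.1,-7.5],"rot": [0,-20,0],"gripper": 4.5},
  {"offset": [10,-0.1,-7],"rot": [0,-27,0],"gripper": 4.5},
  {"offset": [10.6,-0.1,-6.4],"rot": [0,-30,0],"gripper": 4.5},
  {"offset": [10.6,-0.1,-6.4],"rot": [0,-30,0],"gripper": 4.5},
  {"offset": [10.6,-0.1,-6.4],"rot": [0,-30,0],"gripper": 4.5},
  {"offset": [10.6,-0.1,-6.4],"rot": [0,-30,0],"gripper": 4.5},
])

```text
time_s: 7.05
eef_pos: [559.8, 126.3, 277.0]
ee_rot: [0.032, 0.959, 0.12, -0.256]
force: [0.1, -0.7, 0.5]
grip_width: 0.528
grip_force: 0.0
```

```bash
python3 -c "from st import *;st(56);st(0)"
```

```text
t 7.05 tcp [559.8 126.3 277. ] G clamp [20.8  1.4] 228.4 F clamp [-0.1  -0.69] 0.48 w 0.528 gf 0.0 x [ 0.841  0.213 -0.498]
t 7.05 tcp [559.8 126.3 277. ] G clamp [48.7  1.4] 277.0 F clamp [-0.1  -0.69] 0.48 w 0.528 gf 0.0 x [ 0.841  0.213 -0.498]
```

>>> step_arm([
  {"offset": [0.1,0,2.5],"rot": [0,0,0],"gripper": 4.5},
  {"offset": [0.1,0,4.5],"rot": [0,0,0],"gripper": 4.5},
  {"offset": [0.1,0,5.5],"rot": [0,0,0],"gripper": 4.5},
  {"offset": [0.1,0,5.5],"rot": [0,0,0],"gripper": 4.5},
  {"offset": [0.1,0,5.5],"rot": [0,0,0],"gripper": 1.5},
  {"offset": [0.1,0,5.5],"rot": [0,0,0],"gripper": 1.5},
  {"offset": [0.1,0,5.5],"rot": [0,0,0],"gripper": 1.5},
  {"offset": [0.1,0,5.5],"rot": [0,0,0],"gripper": 1.5},
  {"offset": [0.1,0,5.5],"rot": [0,0,0],"gripper": 1.5},
], squeeze=60)

```text
time_s: 7.95
eef_pos: [535.0, 119.7, 228.8]
ee_rot: [0.032, 0.959, 0.12, -0.256]
force: [1.7, -0.8, 6.6]
grip_width: 0.221
grip_force: 58.7
```

Run:
```python
from st import *
st(56)
c=capture("scene");im=cv2.cvtColor(c["color"],cv2.COLOR_RGB2BGR)
a=cv2.resize(im[80:230,130:330],None,fx=4,fy=4,interpolation=2);cv2.imwrite("pics/d4.png",a)
# plan: block angle 95->180, tool follows -30->+45 ; offsets in present tool axes (TCP)
dep=56;t0=np.radians(-30)
ex=lambda t:np.array([np.cos(t),np.sin(t)]);zz=lambda t:np.array([np.sin(t),-np.cos(t)])
def tcp(a,t):a=np.radians(a);return 75*np.array([np.cos(a),np.sin(a)])-dep*zz(t)
p0=tcp(95,t0)
for i in range(18):
    a=95+5*i;t=np.radians(-30+75*i/17);d=tcp(a,t)-p0
    print(a,(d@ex(t0)/10).round(2),(d@zz(t0)/10).round(2),round(75*i/17,1))
```

```text
t 7.95 tcp [535.  119.7 228.8] G clamp [-4.9  1.1] 180.3 F clamp [ 1.48 -1.18] 6.58 w 0.221 gf 58.7 x [ 0.84   0.213 -0.498]
95 0.0 0.0 0.0
100 -0.95 0.41 4.4
105 -1.86 0.91 8.8
110 -2.73 1.47 13.2
115 -3.54 2.11 17.6
120 -4.3 2.8 22.1
125 -4.99 3.56 26.5
130 -5.62 4.37 30.9
135 -6.18 5.23 35.3
140 -6.66 6.13 39.7
145 -7.07 7.07 44.1
150 -7.39 8.04 48.5
155 -7.64 9.02 52.9
160 -7.8 10.03 57.4
165 -7.88 11.04 61.8
170 -7.87 12.05 66.2
175 -7.78 13.05 70.6
180 -7.6 14.04 75.0
```

View pics/d4.png

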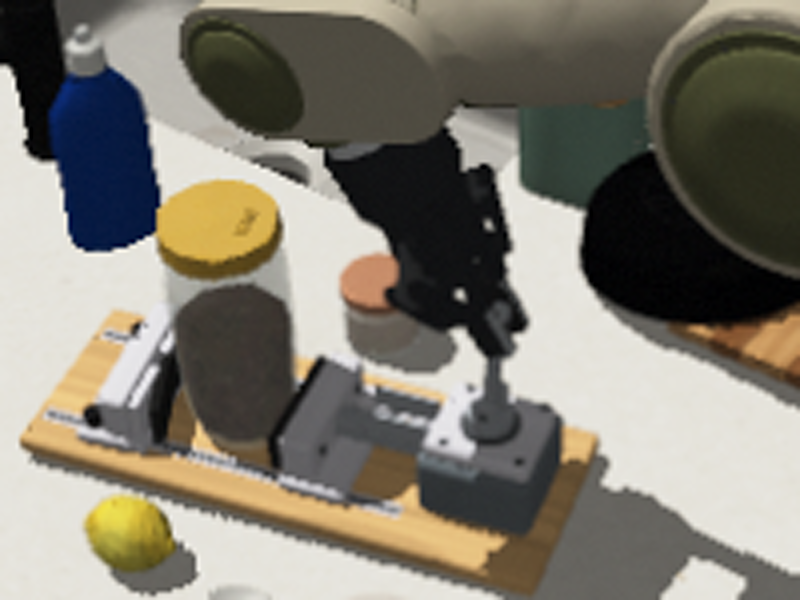

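The tilted fingers hold the block (crop about (500,325)) with the arm upright. Next is the swing, with the tool turning along.

>>> step_arm([
  {"offset": [-0.95,0,0.41],"rot": [0,4.4,0],"gripper": 1.5},
  {"offset": [-1.86,0,0.91],"rot": [0,8.8,0],"gripper": 1.5},
  {"offset": [-2.73,0,1.47],"rot": [0,13.2,0],"gripper": 1.5},
  {"offset": [-3.54,0,2.11],"rot": [0,17.6,0],"gripper": 1.5},
  {"offset": [-4.3,0,2.8],"rot": [0,22.1,0],"gripper": 1.5},
  {"offset": [-4.99,0,3.56],"rot": [0,26.5,0],"gripper": 1.5},
  {"offset": [-5.62,0,4.37],"rot": [0,30.9,0],"gripper": 1.5},
])

```text
time_s: 8.7
eef_pos: [467.8, 102.5, 220.9]
ee_rot: [-0.001, 0.992, 0.124, 0.014]
force: [1.5, 2.4, 15.7]
grip_width: 0.225
grip_force: 60.1
```

Run:
```python
from st import *
st(56)
dep=56;t0=np.radians(.9)
ex=lambda t:np.array([np.cos(t),np.sin(t)]);zz=lambda t:np.array([np.sin(t),-np.cos(t)])
def tcp(a,t):a=np.radians(a);return 75*np.array([np.cos(a),np.sin(a)])-dep*zz(t)
p0=tcp(130,t0)
for i in range(11):
    a=130+5*i;t=np.radians(.9+4.4*i);d=tcp(a,t)-p0
    print(a,(d@ex(t0)/10).round(2),(d@zz(t0)/10).round(2),round(4.4*i,1))
```

```text
t 8.7 tcp [467.8 102.5 220.9] G clamp [-44.9   0.9] 164.9 F clamp [1.99 1.94] 15.69 w 0.225 gf 60.1 x [0.969 0.246 0.027]
130 0.0 0.0 0.0
135 -0.92 0.45 4.4
140 -1.8 0.98 8.8
145 -2.62 1.57 13.2
150 -3.4 2.23 17.6
155 -4.11 2.95 22.0
160 -4.77 3.73 26.4
165 -5.35 4.56 30.8
170 -5.86 5.43 35.2
175 -6.3 6.33 39.6
180 -6.66 7.27 44.0
```

>>> step_arm([
  {"offset": [-0.92,0,0.45],"rot": [0,4.4,0],"gripper": 1.5},
  {"offset": [-1.8,0,0.98],"rot": [0,8.8,0],"gripper": 1.5},
  {"offset": [-2.62,0,1.57],"rot": [0,13.2,0],"gripper": 1.5},
  {"offset": [-3.4,0,2.23],"rot": [0,17.6,0],"gripper": 1.5},
  {"offset": [-4.11,0,2.95],"rot": [0,22,0],"gripper": 1.5},
  {"offset": [-4.77,0,3.73],"rot": [0,26.4,0],"gripper": 1.5},
  {"offset": [-5.35,0,4.56],"rot": [0,30.8,0],"gripper": 1.5},
  {"offset": [-5.86,0,5.43],"rot": [0,35.2,0],"gripper": 1.5},
  {"offset": [-6.3,0,6.33],"rot": [0,39.6,0],"gripper": 1.5},
  {"offset": [-6.66,0,7.3],"rot": [0,44,0],"gripper": 1.5},
  {"offset": [-6.66,0,7.4],"rot": [0,44,0],"gripper": 1.5},
  {"offset": [-6.66,0,7.4],"rot": [0,44,0],"gripper": 1.5},
])

```text
time_s: 9.9
eef_pos: [405.6, 92.4, 149.1]
ee_rot: [-0.063, 0.927, 0.119, 0.35]
force: [-10.2, -11.7, 4.0]
grip_width: 0.226
grip_force: 95.9
```

Run:
```python
from st import *
st(56)
c=capture("scene");im=cv2.cvtColor(c["color"],cv2.COLOR_RGB2BGR)
a=cv2.resize(im[80:230,130:330],None,fx=4,fy=4,interpolation=2);cv2.imwrite("pics/d5.png",a)
```

```text
t 9.9 tcp [405.6  92.4 149.1] G clamp [-72.    8.6] 107.3 F clamp [-12.73  -8.86] 4.01 w 0.226 gf 95.9 x [0.726 0.177 0.665]
```

View pics/d5.png

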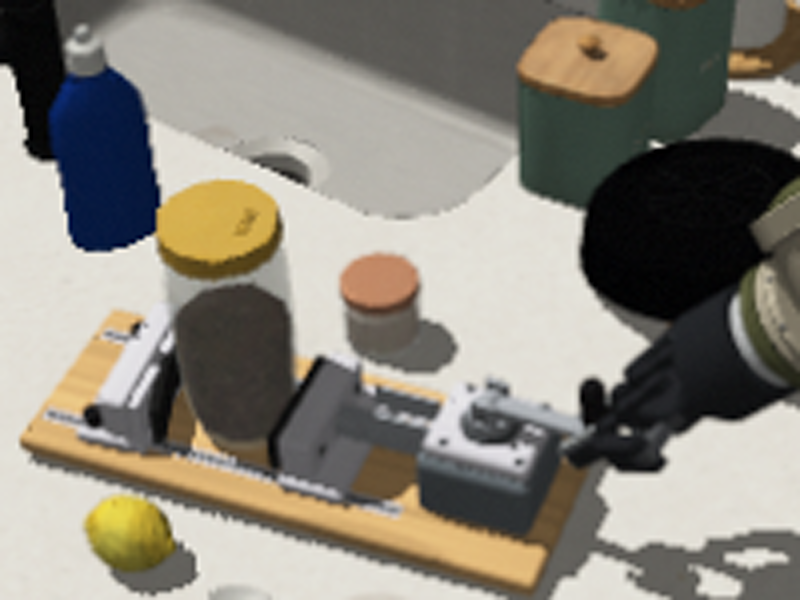

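The arm now lies on the side away from the jaws (block about (575,440) in the crop) with the grip standing up at (592,400). I'll release it, back off along the tool axis and check.

>>> step_arm([
  {"offset": [0,0,0],"rot": [0,0,0],"gripper": 4.5},
  {"offset": [0,0,0],"rot": [0,0,0],"gripper": 4.5},
  {"offset": [0,0,0],"rot": [0,0,0],"gripper": 4.5},
  {"offset": [0,0,0],"rot": [0,0,0],"gripper": 4.5},
])

```text
time_s: 10.35
eef_pos: [405.4, 95.8, 149.5]
ee_rot: [-0.068, 0.926, 0.124, 0.351]
force: [-0.6, -0.0, -0.4]
grip_width: 0.523
grip_force: 0.0
```

```bash
python3 -c "
from st import *
s=st(56);print(s['joints'].round(2))"
```

```text
t 10.35 tcp [405.4  95.8 149.5] G clamp [-71.3  12.6] 107.8 F clamp [-0.59  0.11] -0.44 w 0.523 gf 0.0 x [0.723 0.182 0.666]
[-0.21  0.17  2.36  1.7   0.35 -0.49]
```

>>> step_arm([
  {"offset": [0,0.3,-3],"rot": [0,0,0],"gripper": 4.5},
  {"offset": [0,0.3,-6],"rot": [0,0,0],"gripper": 4.5},
  {"offset": [2,0.3,-8],"rot": [0,0,0],"gripper": 4.5},
  {"offset": [6,0.3,-8],"rot": [0,-8,0],"gripper": 4.5},
  {"offset": [9,0.3,-7],"rot": [0,-16,0],"gripper": 4.5},
  {"offset": [9.2,0.3,-5.2],"rot": [0,-24,0],"gripper": 4.5},
  {"offset": [9.2,0.3,-5.2],"rot": [0,-32,0],"gripper": 4.5},
  {"offset": [9.2,0.3,-5.2],"rot": [0,-40,0],"gripper": 4.5},
  {"offset": [9.2,0.3,-5.2],"rot": [0,-41.8,0],"gripper": 4.5},
  {"offset": [9.2,0.3,-5.2],"rot": [0,-41.8,0],"gripper": 4.5},
])

```text
time_s: 11.35
eef_pos: [440.4, 98.7, 249.5]
ee_rot: [-0.018, 0.99, 0.14, -0.005]
force: [0.5, 0.5, -0.5]
grip_width: 0.523
grip_force: 0.0
```

Run:
```python
from st import *
s=st(54);print(s['joints'].round(2))
C=np.array([[np.cos(YAW),np.sin(YAW)],[-np.sin(YAW),np.cos(YAW)]])
ims=[]
for n,(x0,y0) in dict(scene=(180,130),top=(200,130)).items():
    c=capture(n);P=cloud(c);q=(P[...,:2]-HUB)@C.T
    m=(np.hypot(q[...,0]+72,q[...,1]-6)<22)&(P[...,2]>120)&(P[...,2]<160)
    print(n,m.sum(),np.median(q[m],0) if m.any() else 0,np.sort(P[m][:,2])[-5:])
    im=cv2.cvtColor(c["color"],cv2.COLOR_RGB2BGR);ims.append(cv2.resize(im[y0:y0+100,x0:x0+110],None,fx=3.6,fy=3.6,interpolation=2))
cv2.imwrite("pics/d6.png",np.hstack(ims))
```

```text
t 11.35 tcp [440.4  98.7 249.5] G clamp [-74.2   5.9] 195.5 F clamp [0.63 0.35] -0.46 w 0.523 gf 0.0 x [ 0.961  0.278 -0.005]
[-0.05  0.21  1.78  0.04  1.17  1.22]
scene 62 [-74.76181847  16.32462365] [152.16811155 153.54867275 154.70277629 155.47737101 155.95818071]
top 0 0 []
```

View pics/d6.png

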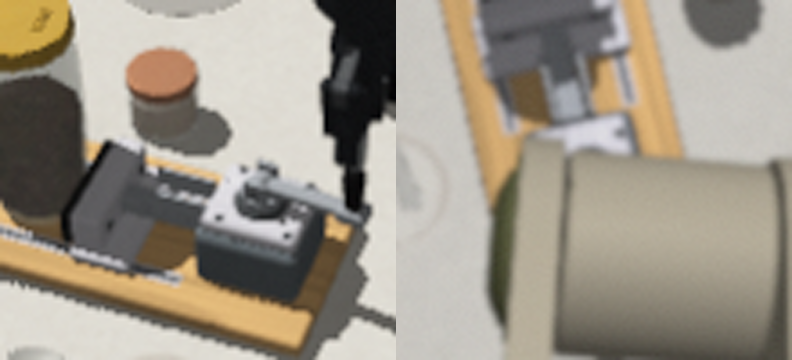

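The arm lies level on the side away from the jaws. Its grip stands at left-panel (353,190), just under the fingertips, with its top at about 152–155 mm, so it is home. Next I'll locate the grip exactly and correct the tool's small tilt.

Run:
```python
from st import *
from scipy.optimize import least_squares
s=sense();q=s["ee_rot"];A=R.from_quat([q[1],q[2],q[3],q[0]])
D=R.from_matrix(np.array([[np.cos(YAW),np.sin(YAW),0],[np.sin(YAW),-np.cos(YAW),0],[0,0,-1.]]))
print("rot deg",(A.inv()*D).as_rotvec(degrees=True).round(2))
C=np.array([[np.cos(YAW),np.sin(YAW)],[-np.sin(YAW),np.cos(YAW)]])
c=capture("scene");P=cloud(c);g=(P[...,:2]-HUB)@C.T
m=(np.hypot(g[...,0]+74,g[...,1]-9)<16)&(P[...,2]>114)&(P[...,2]<150)
p=g[m];print(len(p),p.min(0),p.max(0))
f=least_squares(lambda v:np.hypot(*(p-v).T)-8,[-74,8],loss="soft_l1");print("knob",f.x,"r",np.hypot(*f.x),"crank",np.pi-np.arctan2(f.x[1],f.x[0]))
# dark knob pixels in scene
M=A.as_matrix();t=np.array([-74.5,8.6])@C+HUB
```

```text
rot deg [-2.24  0.13  1.97]
57 [-83.42731418   4.10061055] [-64.53845401  21.04187043]
knob [-72.70961797  10.07912702] r 73.40488639646235 crank 0.13774383010111801
```

>>> step_arm([
  {"offset": [-0.1,-0.6,0],"rot": [-2.24,0.13,1.97],"gripper": 5},
  {"offset": [-0.1,-0.6,0],"rot": [-2.24,0.13,1.97],"gripper": 5},
  {"offset": [-0.1,-0.6,2],"rot": [-2.24,0.13,1.97],"gripper": 5},
  {"offset": [-0.1,-0.6,4],"rot": [-2.24,0.13,1.97],"gripper": 5},
  {"offset": [-0.1,-0.6,5.5],"rot": [-2.24,0.13,1.97],"gripper": 5},
  {"offset": [-0.1,-0.6,5.9],"rot": [-2.24,0.13,1.97],"gripper": 5},
  {"offset": [-0.1,-0.6,5.9],"rot": [-2.24,0.13,1.97],"gripper": 5},
])

```text
time_s: 12.2
eef_pos: [436.4, 105.9, 190.5]
ee_rot: [-0.0, 0.992, 0.123, 0.001]
force: [-1.0, -0.6, 0.3]
grip_width: 0.589
grip_force: 0.0
```

```bash
python3 -c "from st import *;st(54)"
```

```text
t 12.2 tcp [436.4 105.9 190.5] G clamp [-75.9  11.9] 136.5 F clamp [-1.16 -0.36] 0.33 w 0.589 gf 0.0 x [0.97  0.244 0.001]
```

>>> step_arm([
  {"offset": [0.1,0.15,0],"rot": [0,0,0],"gripper": 1},
  {"offset": [0.1,0.15,0],"rot": [0,0,0],"gripper": 1},
  {"offset": [0.1,0.15,0],"rot": [0,0,0],"gripper": 1},
  {"offset": [0.1,0.15,0],"rot": [0,0,0],"gripper": 1},
  {"offset": [0.1,0.15,0],"rot": [0,0,0],"gripper": 1},
  {"offset": [0.1,0.15,0],"rot": [0,0,0],"gripper": 1},
], squeeze=40)

```text
time_s: 12.8
eef_pos: [438.1, 104.6, 190.7]
ee_rot: [0.0, 0.992, 0.123, 0.001]
force: [1.8, -4.2, 0.7]
grip_width: 0.193
grip_force: 39.0
```

Run:
```python
from st import *
st(54)
# circle offsets (tool x = clamp x, tool y = -clamp y), crank from c0
c0=.14
for i in range(0,66):
    c=c0+.1*i
    print(round(c,2),(-7.5*(np.cos(c)-np.cos(c0))).round(2),(-7.5*(np.sin(c)-np.sin(c0))).round(2),end=" | ")
```

```text
t 12.8 tcp [438.1 104.6 190.7] G clamp [-74.6  10.2] 136.7 F clamp [ 0.73 -4.51] 0.65 w 0.193 gf 39.0 x [0.97  0.244 0.002]
0.14 -0.0 -0.0 | 0.24 0.14 -0.74 | 0.34 0.36 -1.45 | 0.44 0.64 -2.15 | 0.54 0.99 -2.81 | 0.64 1.41 -3.43 | 0.74 1.89 -4.01 | 0.84 2.42 -4.54 | 0.94 3.0 -5.01 | 1.04 3.63 -5.42 | 1.14 4.29 -5.77 | 1.24 4.99 -6.05 | 1.34 5.71 -6.25 | 1.44 6.45 -6.39 | 1.54 7.2 -6.45 | 1.64 7.95 -6.44 | 1.74 8.69 -6.35 | 1.84 9.42 -6.18 | 1.94 10.13 -5.95 | 2.04 10.82 -5.64 | 2.14 11.47 -5.27 | 2.24 12.08 -4.84 | 2.34 12.64 -4.34 | 2.44 13.16 -3.79 | 2.54 13.61 -3.2 | 2.64 14.0 -2.56 | 2.74 14.33 -1.89 | 2.84 14.59 -1.18 | 2.94 14.77 -0.46 | 3.04 14.89 0.29 | 3.14 14.93 1.03 | 3.24 14.89 1.78 | 3.34 14.78 2.52 | 3.44 14.6 3.25 | 3.54 14.34 3.96 | 3.64 14.01 4.63 | 3.74 13.62 5.27 | 3.84 13.17 5.87 | 3.94 12.66 6.42 | 4.04 12.1 6.91 | 4.14 11.49 7.35 | 4.24 10.84 7.73 | 4.34 10.16 8.03 | 4.44 9.44 8.27 | 4.54 8.71 8.44 | 4.64 7.97 8.53 | 4.74 7.22 8.54 | 4.84 6.47 8.49 | 4.94 5.73 8.35 | 5.04 5.01 8.15 | 5.14 4.32 7.87 | 5.24 3.65 7.53 | 5.34 3.02 7.12 | 5.44 2.44 6.65 | 5.54 1.9 6.12 | 5.64 1.43 5.54 | 5.74 1.01 4.92 | 5.84 0.65 4.26 | 5.94 0.36 3.57 | 6.04 0.15 2.85 | 6.14 0.0 2.12 | 6.24 -0.07 1.37 | 6.34 -0.06 0.62 | 6.44 0.02 -0.12 | 6.54 0.17 -0.86 | 6.64 0.4 -1.57 |
```

>>> step_arm([
  {"offset": [0.14,-0.74,0],"rot": [0,0,0],"gripper": 1},
  {"offset": [0.36,-1.45,0],"rot": [0,0,0],"gripper": 1},
  {"offset": [0.64,-2.15,0],"rot": [0,0,0],"gripper": 1},
  {"offset": [0.99,-2.81,0],"rot": [0,0,0],"gripper": 1},
  {"offset": [1.41,-3.43,0],"rot": [0,0,0],"gripper": 1},
  {"offset": [1.89,-4.01,0],"rot": [0,0,0],"gripper": 1},
  {"offset": [2.42,-4.54,0],"rot": [0,0,0],"gripper": 1},
  {"offset": [3.0,-5.01,0],"rot": [0,0,0],"gripper": 1},
  {"offset": [3.63,-5.42,0],"rot": [0,0,0],"gripper": 1},
  {"offset": [4.29,-5.77,0],"rot": [0,0,0],"gripper": 1},
])

```text
time_s: 13.8
eef_pos: [464.3, 171.3, 189.8]
ee_rot: [0.0, 0.992, 0.123, -0.002]
force: [-4.5, -5.2, -1.3]
grip_width: 0.189
grip_force: 39.0
```

```bash
cat >> st.py <<'E'
def ck(show=1):
    s=st(54);C=np.array([[np.cos(YAW),np.sin(YAW)],[-np.sin(YAW),np.cos(YAW)]])
    g=C@(s["eef_pos"][:2]-HUB);F=C@s["force"][:2];a=np.pi-np.arctan2(g[1],g[0]);a%=2*np.pi
    tan=np.array([np.sin(a),np.cos(a)]);rad=np.array([-np.cos(a),np.sin(a)])
    print("crank",round(a,3),"r",np.hypot(*g).round(1),"Ftan(resist)",(-F@tan).round(2),"Frad",(F@rad).round(2))
    if show:  # jaw & jar from top/scene clouds
        c=capture("scene");P=cloud(c);q=(P[...,:2]-HUB)@C.T;h=cv2.cvtColor(c["color"],cv2.COLOR_RGB2HSV)
        m=(cv2.inRange(h,(18,120,80),(32,255,255))>0)&(abs(P[...,2]-212)<3)&(q[...,0]>100)
        j=(abs(P[...,2]-64.5)<3.5)&(abs(q[...,1])<46)&(q[...,0]>100)&(q[...,0]<200)
        print("lid",((q[m].min(0)+q[m].max(0))/2).round(1),m.sum(),"jaw x",np.percentile(q[j][:,0],[2,50]).round(1) if j.any() else None,j.sum())
E
python3 -c "from st import *;ck()"
```

```text
t 13.8 tcp [464.3 171.3 189.8] G clamp [-33.1  68.4] 135.8 F clamp [-5.63 -3.95] -1.28 w 0.189 gf 39.0 x [ 0.97   0.244 -0.004]
crank 1.122 r 75.9 Ftan(resist) 6.79 Frad -1.12
lid [194.3   4.1] 480 jaw x [122.5 137.4] 251
```

>>> step_arm([
  {"offset": [0.7,-0.28,0],"rot": [0,0,0],"gripper": 1},
  {"offset": [1.42,-0.48,0],"rot": [0,0,0],"gripper": 1},
  {"offset": [2.16,-0.62,0],"rot": [0,0,0],"gripper": 1},
  {"offset": [2.91,-0.68,0],"rot": [0,0,0],"gripper": 1},
  {"offset": [3.66,-0.67,0],"rot": [0,0,0],"gripper": 1},
  {"offset": [4.4,-0.58,0],"rot": [0,0,0],"gripper": 1},
])

```text
time_s: 14.45
eef_pos: [505.1, 188.2, 189.6]
ee_rot: [-0.001, 0.992, 0.123, -0.002]
force: [-6.9, 0.1, -0.9]
grip_width: 0.187
grip_force: 39.1
```

```bash
python3 -c "
from st import *
ck()
for k in range(1,41):
    c=1.74+.1*k;print(round(c,2),(-7.5*(np.cos(c)-np.cos(1.74))).round(2),(-7.5*(np.sin(c)-np.sin(1.74))).round(2),end=' | ')"
```

```text
t 14.45 tcp [505.1 188.2 189.6] G clamp [10.6 75. ] 135.6 F clamp [-6.66  1.77] -0.87 w 0.187 gf 39.1 x [ 0.97   0.245 -0.004]
crank 1.714 r 75.7 Ftan(resist) 6.84 Frad 0.8
lid [198.5   2.7] 480 jaw x [126.8 141.5] 249
1.84 0.73 0.16 | 1.94 1.44 0.4 | 2.04 2.13 0.7 | 2.14 2.78 1.08 | 2.24 3.39 1.51 | 2.34 3.95 2.0 | 2.44 4.47 2.55 | 2.54 4.92 3.15 | 2.64 5.31 3.79 | 2.74 5.64 4.46 | 2.84 5.9 5.17 | 2.94 6.09 5.89 | 3.04 6.2 6.63 | 3.14 6.24 7.38 | 3.24 6.2 8.13 | 3.34 6.09 8.87 | 3.44 5.91 9.6 | 3.54 5.65 10.3 | 3.64 5.32 10.98 | 3.74 4.93 11.62 | 3.84 4.48 12.22 | 3.94 3.97 12.76 | 4.04 3.41 13.26 | 4.14 2.8 13.7 | 4.24 2.15 14.07 | 4.34 1.47 14.38 | 4.44 0.75 14.62 | 4.54 0.02 14.78 | 4.64 -0.72 14.87 | 4.74 -1.47 14.89 | 4.84 -2.22 14.83 | 4.94 -2.96 14.7 | 5.04 -3.68 14.49 | 5.14 -4.37 14.22 | 5.24 -5.04 13.87 | 5.34 -5.67 13.46 | 5.44 -6.25 12.99 | 5.54 -6.79 12.47 | 5.64 -7.26 11.89 | 5.74 -7.68 11.27 |
```

>>> step_arm([
  {"offset": [0.73,0.16,0],"rot": [0,0,0],"gripper": 1},
  {"offset": [1.44,0.4,0],"rot": [0,0,0],"gripper": 1},
  {"offset": [2.13,0.7,0],"rot": [0,0,0],"gripper": 1},
])

```text
time_s: 14.8
eef_pos: [527.6, 186.9, 189.6]
ee_rot: [-0.001, 0.992, 0.123, -0.002]
force: [-7.6, 2.3, -2.5]
grip_width: 0.191
grip_force: 39.1
```

```bash
python3 -c "
from st import *
ck()
for b in (2.04,2.34,2.64,2.94,3.24,3.54):
  print()
  for k in range(1,4):
    c=b+.1*k;print(round(c,2),(-7.5*(np.cos(c)-np.cos(b))).round(2),(-7.5*(np.sin(c)-np.sin(b))).round(2),end=' | ')"
```

```text
t 14.8 tcp [527.6 186.9 189.6] G clamp [32.1 68.2] 135.6 F clamp [-6.86  4.07] -2.54 w 0.191 gf 39.1 x [ 0.97   0.245 -0.003]
crank 2.013 r 75.3 Ftan(resist) 7.94 Frad 0.74
lid [201.1   2.2] 479 jaw x [129.1 143.7] 238

2.14 0.65 0.37 | 2.24 1.26 0.81 | 2.34 1.83 1.3 | 
2.44 0.51 0.55 | 2.54 0.97 1.14 | 2.64 1.36 1.78 | 
2.74 0.33 0.67 | 2.84 0.59 1.38 | 2.94 0.77 2.1 | 
3.04 0.11 0.74 | 3.14 0.15 1.49 | 3.24 0.12 2.24 | 
3.34 -0.11 0.74 | 3.44 -0.3 1.47 | 3.54 -0.55 2.17 | 
3.64 -0.33 0.68 | 3.74 -0.72 1.32 | 3.84 -1.17 1.91 |
```

>>> step_arm([
  {"offset": [0.65,0.37,0],"rot": [0,0,0],"gripper": 1},
  {"offset": [1.26,0.81,0],"rot": [0,0,0],"gripper": 1},
])

```text
time_s: 15.05
eef_pos: [541.9, 182.3, 189.7]
ee_rot: [-0.001, 0.992, 0.123, -0.001]
force: [-6.4, 4.8, -3.7]
grip_width: 0.188
grip_force: 39.1
```

```bash
python3 -c "
from st import *
ck()"
```

```text
t 15.05 tcp [541.9 182.3 189.7] G clamp [44.8 60.3] 135.7 F clamp [-5.    6.18] -3.74 w 0.188 gf 39.1 x [ 0.97   0.245 -0.003]
crank 2.213 r 75.1 Ftan(resist) 7.7 Frad 1.95
lid [203.    1.7] 468 jaw x [130.3 145.3] 247
```

>>> step_arm([
  {"offset": [0.56,0.49,0],"rot": [0,0,0],"gripper": 1},
  {"offset": [1.08,1.04,0],"rot": [0,0,0],"gripper": 1},
  {"offset": [1.53,1.64,0],"rot": [0,0,0],"gripper": 1},
])

```text
time_s: 15.4
eef_pos: [561.0, 170.2, 189.8]
ee_rot: [-0.001, 0.992, 0.123, -0.001]
force: [-4.7, 6.1, -3.4]
grip_width: 0.188
grip_force: 39.2
```

```bash
python3 -c "
from st import *
ck()"
```

```text
t 15.4 tcp [561.  170.2 189.8] G clamp [60.5 43.8] 135.8 F clamp [-3.1   7.05] -3.38 w 0.188 gf 39.2 x [ 0.97   0.245 -0.001]
crank 2.517 r 74.7 Ftan(resist) 7.53 Frad 1.6
lid [204.5   2. ] 485 jaw x [132.7 149.1] 229
```

>>> step_arm([
  {"offset": [0.39,0.64,0],"rot": [0,0,0],"gripper": 1},
  {"offset": [0.72,1.31,0],"rot": [0,0,0],"gripper": 1},
  {"offset": [0.98,2.02,0],"rot": [0,0,0],"gripper": 1},
])

```text
time_s: 15.75
eef_pos: [575.6, 153.0, 190.0]
ee_rot: [-0.001, 0.992, 0.123, -0.0]
force: [-3.7, 6.3, -5.4]
grip_width: 0.189
grip_force: 39.2
```

```bash
python3 -c "
from st import *
ck()"
```

```text
t 15.75 tcp [575.6 153.  190. ] G clamp [70.5 23.6] 136.0 F clamp [-2.01  7.  ] -5.38 w 0.189 gf 39.2 x [ 0.97   0.245 -0.   ]
crank 2.821 r 74.3 Ftan(resist) 7.28 Frad 0.3
lid [206.6   2.7] 484 jaw x [134.6 148.8] 220
```

>>> step_arm([
  {"offset": [0.19,0.72,0],"rot": [0,0,0],"gripper": 1},
  {"offset": [0.3,1.46,0],"rot": [0,0,0],"gripper": 1},
  {"offset": [0.34,2.21,0],"rot": [0,0,0],"gripper": 1},
])

```text
time_s: 16.1
eef_pos: [584.4, 132.3, 190.1]
ee_rot: [-0.001, 0.992, 0.123, -0.0]
force: [-3.5, 7.0, -4.3]
grip_width: 0.189
grip_force: 39.3
```

```bash
python3 -c "
from st import *
ck()"
```

```text
t 16.1 tcp [584.4 132.3 190.1] G clamp [74.   1.3] 136.1 F clamp [-1.69  7.69] -4.31 w 0.189 gf 39.3 x [0.97  0.245 0.   ]
crank 3.125 r 74.0 Ftan(resist) 7.72 Frad -1.57
lid [208.6   0.8] 485 jaw x [136.6 151. ] 241
```

>>> step_arm([
  {"offset": [-0.04,0.75,0],"rot": [0,0,0],"gripper": 1},
  {"offset": [-0.15,1.49,0],"rot": [0,0,0],"gripper": 1},
  {"offset": [-0.33,2.22,0],"rot": [0,0,0],"gripper": 1},
])

```text
time_s: 16.45
eef_pos: [586.8, 110.0, 190.3]
ee_rot: [-0.001, 0.992, 0.123, 0.0]
force: [-2.7, 7.9, -4.2]
grip_width: 0.188
grip_force: 39.4
```

```bash
python3 -c "
from st import *
ck()"
```

```text
t 16.45 tcp [586.8 110.  190.3] G clamp [ 70.8 -20.9] 136.3 F clamp [-0.67  8.27] -4.18 w 0.188 gf 39.4 x [0.97  0.245 0.001]
crank 3.43 r 73.8 Ftan(resist) 7.74 Frad -2.99
lid [210.6   1.6] 465 jaw x [137.8 152.7] 232
```

>>> step_arm([
  {"offset": [-0.3,0.7,0],"rot": [0,0,0],"gripper": 1},
  {"offset": [-0.67,1.38,0],"rot": [0,0,0],"gripper": 1},
  {"offset": [-1.08,2.0,0],"rot": [0,0,0],"gripper": 1},
])

```text
time_s: 16.8
eef_pos: [581.9, 88.2, 190.8]
ee_rot: [-0.001, 0.992, 0.123, 0.002]
force: [2.1, 10.4, -2.9]
grip_width: 0.187
grip_force: 39.6
```

```bash
python3 -c "
from st import *
ck()"
```

```text
t 16.8 tcp [581.9  88.2 190.8] G clamp [ 60.9 -40.9] 136.8 F clamp [4.63 9.6 ] -2.9 w 0.187 gf 39.6 x [0.97  0.245 0.004]
crank 3.736 r 73.2 Ftan(resist) 10.55 Frad -1.54
lid [211.3   2.1] 478 jaw x [140.7 154.9] 232
```

>>> step_arm([
  {"offset": [-0.35,0.48,0],"rot": [0,0,0],"gripper": 1},
])

```text
time_s: 16.95
eef_pos: [579.8, 83.0, 190.9]
ee_rot: [-0.001, 0.992, 0.123, 0.002]
force: [3.2, 10.6, -4.3]
grip_width: 0.184
grip_force: 39.6
```

```bash
python3 -c "
from st import *
ck()"
```

```text
t 16.95 tcp [579.8  83.  190.9] G clamp [ 57.6 -45.4] 136.9 F clamp [5.68 9.52] -4.32 w 0.184 gf 39.6 x [0.97  0.245 0.004]
crank 3.812 r 73.2 Ftan(resist) 10.99 Frad -1.46
lid [211.7   2.2] 471 jaw x [141.4 155.4] 230
```

>>> step_arm([
  {"offset": [0,0,0],"rot": [0,0,0],"gripper": 4.5},
  {"offset": [0,0,0],"rot": [0,0,0],"gripper": 4.5},
  {"offset": [0,0,0],"rot": [0,0,0],"gripper": 4.5},
  {"offset": [0,0,0],"rot": [0,0,0],"gripper": 4.5},
  {"offset": [0,0,-2],"rot": [0,0,0],"gripper": 4.5},
  {"offset": [0,0,-5],"rot": [0,0,0],"gripper": 4.5},
  {"offset": [0,0,-9],"rot": [0,0,0],"gripper": 4.5},
  {"offset": [-3,3,-13],"rot": [0,0,0],"gripper": 4.5},
  {"offset": [-7,7,-15],"rot": [0,0,0],"gripper": 4.5},
  {"offset": [-10,11,-15],"rot": [0,0,0],"gripper": 4.5},
  {"offset": [-10,15,-15],"rot": [0,0,0],"gripper": 4.5},
  {"offset": [-10,15,-15],"rot": [0,0,0],"gripper": 4.5},
])

```text
time_s: 18.2
eef_pos: [518.7, -93.0, 341.0]
ee_rot: [0.001, 0.993, 0.12, 0.001]
force: [-0.1, 0.1, -1.1]
grip_width: 0.522
grip_force: 0.0
```

Run:
```python
from st import *
ck()
C=np.array([[np.cos(YAW),np.sin(YAW)],[-np.sin(YAW),np.cos(YAW)]])
for n in("scene","top"):
    c=capture(n);P=cloud(c);q=(P[...,:2]-HUB)@C.T
    m=(np.hypot(*np.moveaxis(q-[57,-46],-1,0))<22)&(P[...,2]>115)&(P[...,2]<165)
    print(n,m.sum(),((q[m].min(0)+q[m].max(0))/2).round(1) if m.any() else 0,np.sort(P[m][:,2])[-4:])
```

```text
t 18.2 tcp [518.7 -93.  341. ] G clamp [ -44.9 -201.2] 287.0 F clamp [-0.07  0.14] -1.06 w 0.522 gf 0.0 x [0.971 0.239 0.002]
crank 4.933 r 206.0 Ftan(resist) -0.09 Frad -0.12
lid [210.5   2.5] 477 jaw x [141.4 155. ] 235
scene 69 [ 58. -40.] [154.27641585 155.24602814 155.33929053 155.76105381]
top 52 [ 59.3 -43.8] [154.82183218 155.37029501 155.61974027 156.30107296]
```

```bash
python3 -c "from rig import *;print(finish_job())"
```

```text
the job is handed in; nothing more can be done
None
```

I swung the crank home with its grip standing up, then cranked it clockwise to about 3.8 rad until the load came on. By the force at the grip, the jar is held at an estimated 35–50 N. The crank is left folded out and the robot is clear of everything. Two slips on the way: my first grasp on the folding arm came off and I had to regrasp, and the crank turned about 0.1 rad as the arm came home. The job is handed in, and no verdict was returned.

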